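Back a tube carousel up one notch

TASK

The tube carousel of the drip collector has been clicked one place too far, so one open tube has slipped past the drip nozzle. With a fingertip, tip the pawl's ball lever over so that the pawl stays lifted, push the carousel back one notch (clockwise seen from above) so that the missed tube stands under the nozzle, then tip the ball lever back so that the pawl drops fully home in that notch. Grip and force nothing, do not push on the glass tubes or the nozzle, and leave the beaker, the bottle and the timer where they stand.

Things in the scene. Friction and masses are not known exactly. Their poses are not given: they have to be found in the camera images.
- collector: Drip collector: grey round base, 200 mm across, fixed to the bench, with a horizontal carousel that turns about the vertical axis through this origin. Origin: centre of its underside, on the bench. Its x axis points from the carousel's axis to the nozzle's post, z up, y to the left of x. Parts and offsets below are in this frame.
- carousel_rim (a point): On the carousel's axis, level with the top of its rim (30 mm above the bench). The rim is 236 mm across with 18 saw teeth, 9 mm high, standing up round its edge (radius 104 to 118 mm). The grey tube plate above is 148 mm across, its top 66 mm above the bench; a nut at the middle reaches 80 mm.
- pawl_pivot (a point): Pivot of the pawl, 62 mm above the bench, at the collector's x -42, y -111 mm; its pin is parallel to the collector's y. The dark bracket behind it (y -124 to -145 mm) reaches 82 mm above the bench.
- pawl_nose (a point): Foot of the pawl's nose, 31 mm above the bench when home, 42 mm to the collector's +x of the pivot.
- ball: Steel ball, 24 mm across, on the pawl's lever, 55 mm from the pivot; origin at its centre. It swings parallel to the collector's x and z at y -111 mm. Pawl home: 21 mm to +x of the pivot, 113 mm above the bench. Raised: 33 mm to -x, 106 mm up. Both sides are free. Under 1 N moves it; past the top it falls to the other end by its weight and stays there.
- pawl (a joint): Pawl angle, rad: 0 home, nose down in a notch; 1.05 raised, against its stop pin. Pushing the ball to the collector's -x raises it, to +x lowers it. It falls over by its own weight at about 0.7. The nose clears the teeth above about 0.25; lying on a tooth instead of in a notch it reads about 0.2.
- carousel (a joint): Carousel angle, rad, positive anticlockwise seen from above (the forward, clicking way). Starts within 0.03 of 0, in its present notch. Notches are 0.349 apart: one notch back is -0.349. The pawl drops home if the carousel is within about 0.045 of a notch's middle. Pawl down: it cannot be pushed back. Stiff (about 1.5 N at a peg), stays where it is left.
- pegs: Three upright steel finger pegs by which the carousel is pushed round by hand, 10 mm diameter, 52 mm tall (top 82 mm above the bench), standing on the carousel 120 degrees apart on a circle of 92 mm radius, outside the tubes, inside the teeth. Origin: on the carousel's axis at bench height; turns with the carousel.
- peg_0 (a point): Centre of the top of the peg nearest the robot, 82 mm above the bench. At carousel angle 0 it stands at the collector's x -91, y -16 mm; one notch back it stands at x -91, y +16 mm.
- peg_1 (a point): Centre of the top of the peg on the right, 82 mm above the bench.
- peg_2 (a point): Centre of the top of the peg on the far left, 82 mm above the bench.
- tubes: Eighteen glass test tubes, 12 mm diameter, 75 mm tall, upright in the carousel on a circle of 60 mm radius, 20 degrees apart; nine are closed with white plug caps, the others are open. Glass: not to be pushed on. Origin: on the carousel's axis at bench height; turns with the carousel.
- missed_tube (a point): Centre of the mouth of the missed tube, the one open tube between the nozzle and the capped tubes, 105 mm above the bench.
- drip_head: The nozzle with its arm and upright post on the far side of the collector, 140 mm high. Origin as the collector's.
- nozzle_tip (a point): Tip of the drip nozzle, 60 mm from the carousel's axis along the collector's x, 112 mm above the bench.
- beaker_50: Small empty glass beaker, 46 mm across, 58 mm high, left of the collector; origin at its underside. Not to be moved.
- bottle: Small blue-capped reagent bottle, 50 mm across, 106 mm high, left of the collector; origin at its underside. Not to be moved.
- timer: Flat bench timer, 62 x 72 x 20 mm, right of the collector near the pawl; origin at its underside. Not to be moved.

How it is judged:
By the outcome, as a careful person would: the job done as asked, in the order asked, and still so for the second after the job is handed in, with the robot touching nothing.
It also fails if it takes over 51 s, if anything falls off the work surface, if the arm or the gripper's body presses on something with over 40 N, if the wrist force passes 120 N, or if a joint passes its speed limit or range.

ROBOT

A 6-joint arm with a two-finger parallel gripper is mounted at the origin on a cart in front of the work surface, level with it; the furniture and walls round the work are solid. World frame = base frame: x ahead of the robot, y to its left, z up, the work surface at z = 0. Lengths are in mm, angles in rad, forces in N, time in s.
With the tool pointing down it reaches from about 425 to 1125 mm from the base axis. Payload 14.9 kg.
Tool frame: the origin (TCP) lies on the centre line of the jaws, within the pads' length; the fingertips stand 17 mm ahead of it and the grasp point (between the pads) lies 2 mm behind it; z points along the fingers, y is the direction in which the jaws open and shut (so a half turn about z gives the same grasp; the last joint's range is limited). The gripper opens to 91 mm and grips with 3 to 60 N. Pads are 32 mm wide; open, the fingers measure 118 mm over their backs; the gripper's body (76 mm by 178 mm) begins 60 mm behind the grasp point.
Start: joints at [-1.16, 0.379, 1.734, -0, 1.028, -0.033], TCP at [300.56, -632.204, 230.932] pointing down, gripper open.
Joint ranges: [-2.77, 2.77], [-0.74, 2.19], [0, 2.66], [-1.06, 4.2], [0.31, 2.87], [-3.08, 3.08]. Speed limits (rad/s): [1.89, 1.89, 2.39, 3.14, 3.14, 3.14].

INTERFACE

Orientations are given as [roll, pitch, yaw] about the fixed x, y, z axes, in that order (R = Rz(yaw) Ry(pitch) Rx(roll)).
In Python, from bench import reach, move_straight, goto_joints, move_gripper, pause, inverse_kinematics, get_image, MotionError, close_job, find_in, trace, place_of, get_time_s, get_joint_pos, get_joint_velocities, get_joint_efforts, get_position, get_tool_rot, get_wrist_force, get_torque, get_gripper_width gives the robot as it stands. Calls block until the motion is done:
- reach(position, orientation): joint-space move of the TCP to a pose.
- move_straight(position, frame=None, rate=150, until_force=None): straight line of the TCP; frame=None keeps the orientation; rate is the mean speed in mm/s. With until_force (N) it stops when the force on the tool has changed by that much, and returns True; else False.
- goto_joints(angles): joint-space move.
- move_gripper(opening, force=None): finger opening in mm; force is the grip in N (None keeps the last); returns when the fingers have stopped.
- pause(seconds).
- inverse_kinematics(position, orientation): joint angles nearest the present ones, or None.
- get_image(name): name is "side" or "top" or "wrist"; returns a dict with "img" (420x560x3 uint8, red, green, blue), "depth" (420x560 float32, mm along the optical axis (not along the pixel's ray), 0 where there is no reading), "vfov" (degrees; the focal length in pixels is half the picture's height over the tangent of half this angle, whatever the lens; pixels are square), "cx", "cy" (the principal point, pixels), "rvec" (rotation vector, rad) and "tvec" (3), from world to camera coordinates, as OpenCV has them. Camera axes: x right, y down, z forward; pixel columns grow to the right and rows downward; lengths in mm; the calibration is good to about 2 mm. A picture is of the moment at which its call begins.
A pose or a line that the arm cannot do raises MotionError and nothing moves.
- close_job(): hands the job in, once; it reports no verdict.
Trained networks look in a picture, given as the dict that the camera call returned (one of the last four; its "shot" number tells which), for a name from the list of things; names that differ only in an ending like _2 or _b are one class to them, and where a whole thing is asked for, a point or a joint stands for the part that bears it (a point fixed in the world has none). Each returns a list of dicts, best first, with "conf" (0 to 1); they miss things now and then, are a little off and sometimes report something else, mostly with a low value. They report only what shows in the picture. A call takes as long as a camera call.
- find_in(picture, name): "centre" ([x, y, z] in mm, in world coordinates, good to about 4 mm: the middle of the surface that is visible of it).
- trace(picture, name): "mask" (420x560 bool, what is visible of it).
- place_of(picture, name): "centre" ([x, y, z] in mm, in world coordinates, good to about 4 mm: a listed point, or the origin of a listed thing).
Readings, each from a call of its own:
- get_time_s(): time.
- get_joint_pos(): joint angles.
- get_joint_velocities(): joint speeds.
- get_joint_efforts(): joint torques, N m.
- get_position(): TCP position.
- get_tool_rot(): TCP orientation.
- get_wrist_force(): force on the tool from outside, world axes, zero at the start.
- get_torque(): the same for the moment, N m.
- get_gripper_width(): finger opening in mm.
Only numpy, scipy, OpenCV 4.12 (cv2) and the standard library are available. Lean on these libraries where they do the work, as an engineer would, in place of code of your own. Each camera call takes 0.05 s, during which the arm holds its last target.

## Working session

There is one attempt and no reset: what is moved stays moved. The work goes in short steps, each a Python script; the robot and the scene stay as the last script left them, time stands still between calls to the robot, and variables do not carry over. Pictures are saved under pics/ and viewed, and the job is handed in when it is done.

```bash
mkdir -p pics; ls
cat > h.py <<'E'
from bench import *
import numpy as np, cv2
def save(p,n): cv2.imwrite(f'pics/{n}.png', p['img'][:,:,::-1])
def K(p):
    f=210/np.tan(np.radians(p['vfov'])/2); return np.array([[f,0,p['cx']],[0,f,p['cy']],[0,0,1.]])
def proj(p,X):
    return cv2.projectPoints(np.array(X,float).reshape(-1,1,3),np.array(p['rvec'],float),np.array(p['tvec'],float),K(p),None)[0].reshape(-1,2)
E
python3 - <<'E'
from h import *
print(get_time_s(),get_tool_rot(),get_gripper_width())
for n in ['side','top']:
    p=get_image(n); save(p,n+'0')
    print(n,p['vfov'])
    for t in ['collector','carousel_rim','pawl_pivot','pawl_nose','ball','peg_0','peg_1','peg_2','missed_tube','nozzle_tip','beaker_50','bottle','timer']:
        r=place_of(p,t)
        print(t,[(np.round(q['centre'],1).tolist(),round(q['conf'],2)) for q in r[:3]])
print(get_time_s())
E
```

```text
pics
0.0 [-3.14043376e+00 -5.34821428e-05  4.43845381e-01] 90.92875057325418
side 42.22937632880853
collector [([526.8, 318.8, -4.0], 0.64)]
carousel_rim [([524.5, 323.7, 32.2], 0.59)]
pawl_pivot [([519.6, 198.4, 63.8], 0.96)]
pawl_nose [([556.6, 219.7, 32.2], 0.82), ([363.5, 447.5, 1.7], 0.31)]
ball [([535.9, 210.5, 112.1], 0.6), ([585.9, 340.3, 109.0], 0.54)]
peg_0 [([530.4, 416.0, 82.0], 0.94), ([602.4, 269.7, 82.5], 0.73), ([441.3, 280.1, 84.0], 0.55)]
peg_1 [([530.4, 416.0, 82.0], 0.94), ([602.4, 269.7, 82.5], 0.73), ([441.3, 280.1, 84.0], 0.55)]
peg_2 [([530.4, 416.0, 82.0], 0.94), ([602.4, 269.7, 82.5], 0.73), ([441.3, 280.1, 84.0], 0.55)]
missed_tube [([573.1, 353.5, 102.2], 0.78)]
nozzle_tip [([585.9, 342.0, 110.3], 0.66), ([518.9, 196.9, 63.4], 0.17)]
beaker_50 [([363.2, 450.5, 2.6], 0.97)]
bottle [([487.9, 529.8, -0.6], 0.96), ([531.4, 410.8, 80.4], 0.33)]
timer [([466.9, 108.3, -2.9], 0.57)]
top 48.91821298876277
collector [([524.0, 321.2, -1.4], 0.64)]
carousel_rim []
pawl_pivot [([518.8, 204.1, 62.8], 0.88), ([483.0, 532.8, 2.2], 0.39)]
pawl_nose [([558.3, 213.3, 31.2], 0.55), ([361.6, 447.0, -0.9], 0.37)]
ball [([539.8, 208.2, 115.7], 0.7)]
peg_0 [([447.9, 282.1, 82.0], 0.65), ([603.4, 268.7, 78.6], 0.63), ([529.4, 409.6, 81.3], 0.48)]
peg_1 [([447.9, 282.1, 82.0], 0.65), ([603.4, 268.7, 78.6], 0.63), ([529.4, 409.6, 81.3], 0.48)]
peg_2 [([447.9, 282.1, 82.0], 0.65), ([603.4, 268.7, 78.6], 0.63), ([529.4, 409.6, 81.3], 0.48)]
missed_tube [([575.8, 351.4, 105.9], 0.94)]
nozzle_tip [([585.1, 337.5, 113.5], 0.96)]
beaker_50 [([519.8, 203.6, 65.2], 0.36)]
bottle [([483.3, 532.3, 2.1], 0.91)]
timer [([470.9, 101.1, -1.7], 0.69)]
1.4
```

View pics/side0.png

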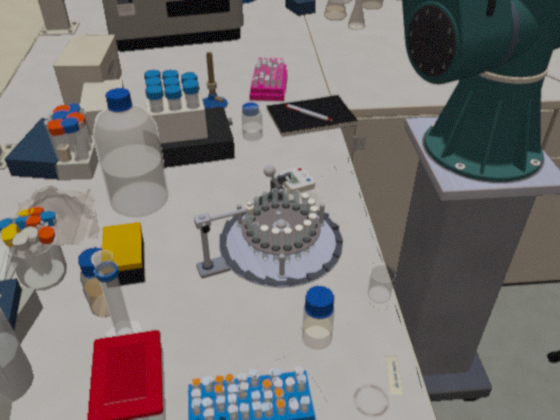

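View pics/top0.png

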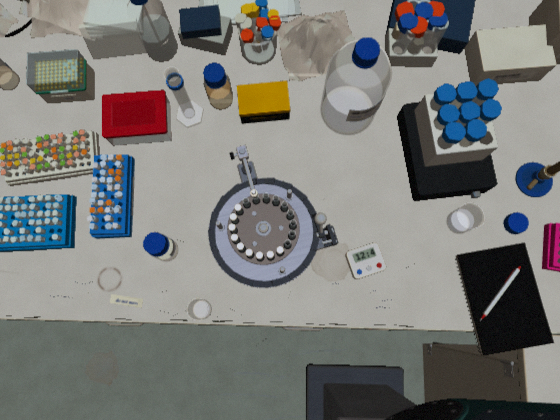

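The side view shows the collector at about (280,235), with the ball at (270,172) and the nozzle at (235,213). In the top view its centre is at (263,228), the ball at (321,218) and the nozzle at (253,192). The timer at (366,260) is clear of the pawl. Next I'll fit the collector pose and carousel angle to all these points.

```bash
cat > fit.py <<'E'
from h import *
from scipy.optimize import least_squares
P0=np.array([-91.,-16])
def rot(a): return np.array([[np.cos(a),-np.sin(a)],[np.sin(a),np.cos(a)]])
fixed={'collector':(0,0),'pawl_pivot':(-42,-111),'pawl_nose':(0,-111),'ball':(-21,-111),'nozzle_tip':(60,0),'carousel_rim':(0,0)}
moving={'peg_0':rot(0)@P0,'peg_1':rot(2*np.pi/3)@P0,'peg_2':rot(4*np.pi/3)@P0,'missed_tube':60*np.array([np.cos(.349),np.sin(.349)])}
def fit(obs):
    def res(v):
        out=[]
        for n,c in obs:
            l=np.array(fixed[n]) if n in fixed else rot(v[3])@moving[n]
            out+=list(v[:2]+rot(v[2])@l-np.array(c[:2]))
        return np.array(out)
    s=least_squares(res,[525,321,.3,0],loss='soft_l1',f_scale=4.)
    return s.x,res(s.x).reshape(-1,2)
E
python3 - <<'E'
from fit import *
obs=[('collector',(526.8,318.8)),('carousel_rim',(524.5,323.7)),('pawl_pivot',(519.6,198.4)),('pawl_nose',(556.6,219.7)),('ball',(535.9,210.5)),
('peg_2',(530.4,416)),('peg_1',(602.4,269.7)),('peg_0',(441.3,280.1)),('missed_tube',(573.1,353.5)),('nozzle_tip',(585.9,342)),
('collector',(524,321.2)),('pawl_pivot',(518.8,204.1)),('pawl_nose',(558.3,213.3)),('ball',(539.8,208.2)),('peg_0',(447.9,282.1)),('peg_1',(603.4,268.7)),('peg_2',(529.4,409.6)),('missed_tube',(575.8,351.4)),('nozzle_tip',(585.1,337.5))]
x,r=fit(obs); print(x)
for o,q in zip(obs,r): print(o[0],q.round(1))
E
```

```text
[ 5.25808170e+02  3.20855446e+02  2.98926959e-01 -1.66234769e-02]
collector [-1.   2.1]
carousel_rim [ 1.3 -2.8]
pawl_pivot [-1.2  4. ]
pawl_nose [ 1.9 -4.9]
ball [ 2.5 -1.9]
peg_2 [ 1.6 -3. ]
peg_1 [ 0.1 -0.3]
peg_0 [1.6 0. ]
missed_tube [1.1 2.8]
nozzle_tip [-2.8 -3.5]
collector [ 1.8 -0.3]
pawl_pivot [-0.4 -1.7]
pawl_nose [0.2 1.5]
ball [-1.4  0.4]
peg_0 [-5. -2.]
peg_1 [-0.9  0.7]
peg_2 [2.6 3.4]
missed_tube [-1.6  4.9]
nozzle_tip [-2.  1.]
```

Run:
```python
from fit import *
p=get_image('top')
d=p['depth'];k=K(p);R=cv2.Rodrigues(np.array(p['rvec'],float))[0];t=np.array(p['tvec'],float).reshape(3)
v,u=np.mgrid[:420,:560]
C=np.stack([(u-k[0,2])/k[0,0]*d,(v-k[1,2])/k[1,1]*d,d],-1)
W=(C-t)@R
ok=d>0
for y0 in range(-700,500,100):
    row=[]
    for x0 in range(200,1000,100):
        m=ok&(W[...,0]>=x0)&(W[...,0]<x0+100)&(W[...,1]>=y0)&(W[...,1]<y0+100)
        row.append(int(W[...,2][m].max()) if m.any() else -1)
    print(y0,row)
c,s=np.cos(.2989),np.sin(.2989)
def w(l): return np.array([525.8+c*l[0]-s*l[1],320.9+s*l[0]+c*l[1]])
for l in [(30,-111),(-116,-111),(-91,-45),(-91,0),(-40,-30)]:
    print(l,w(l),np.hypot(*w(l)))
    for z in (125,250,350):
        q=inverse_kinematics([*w(l),z],[np.pi,0,.2989]); print(z,None if q is None else np.round(q,2))
print(get_time_s())
```

```text
-700 [-1, -1, -1, -1, -1, -1, -1, -1]
-600 [-1, -1, -1, -1, -1, -1, -1, -1]
-500 [-427, -891, -1, -1, -1, -1, -1, -1]
-400 [-194, 3, 11, 23, 12, 5, 67, 93]
-300 [15, 20, 45, 43, 113, 6, 75, 121]
-200 [16, 28, 28, 75, 133, 186, 183, 76]
-100 [492, 5, 17, 75, 190, 189, 182, 144]
0 [483, 6, 24, 22, 57, 214, 215, 145]
100 [315, 6, 83, 121, 6, 262, 261, 97]
200 [-886, 6, 112, 128, 83, 58, 176, 126]
300 [-886, 5, 113, 142, 140, 59, 60, 132]
400 [-884, 63, 42, 82, 39, 187, 188, 85]
(30, -111) [587.15590603 223.65570559] 628.3103792161847
125 [ 0.33  0.41  1.92 -0.    0.81  1.6 ]
250 [ 0.33  0.25  1.87 -0.    1.02  1.6 ]
350 [ 0.33  0.15  1.8  -0.    1.19  1.6 ]
(-116, -111) [447.62940247 180.66320853] 482.7124163212495
125 [ 0.34  0.21  2.21 -0.    0.72  1.61]
250 [ 0.34  0.    2.15 -0.    0.99  1.61]
350 [ 0.34 -0.11  2.07 -0.    1.19  1.61]
(-91, -45) [452.08596263 251.09856238] 517.138478197286
125 [ 0.46  0.26  2.14 -0.    0.74  1.73]
250 [ 0.46  0.06  2.09 -0.    0.99  1.73]
350 [ 0.46 -0.05  2.01 -0.    1.18  1.73]
(-91, 0) [438.83485052 294.10330663] 528.2733960733307
125 [ 0.55  0.27  2.12 -0.    0.75  1.82]
250 [ 0.55  0.08  2.07 -0.    0.99  1.82]
350 [ 0.55 -0.03  1.99 -0.    1.18  1.82]
(-40, -30) [496.40763541 280.45140418] 570.1521995025146
125 [ 0.47  0.33  2.04 -0.    0.77  1.75]
250 [ 0.47  0.15  1.99 -0.    1.    1.75]
350 [ 0.47  0.05  1.91 -0.    1.18  1.75]
1.45
```

```bash
cat >> fit.py <<'E'
V=np.array([525.8,320.9,.2989])
def w(l,z,v=None):
    v=V if v is None else v
    q=v[:2]+rot(v[2])@np.array(l,float); return [q[0],q[1],z]
E
python3 - <<'E'
from fit import *
move_gripper(0)
reach(w((-40,-60),330),[np.pi,0,.2989])
print(get_time_s(),get_position(),get_gripper_width())
p=get_image('wrist'); save(p,'w1'); p2=get_image('side'); save(p2,'side1')
obs=[]
pred={n:V[:2]+rot(V[2])@np.array(l) for n,l in {**fixed,**moving}.items()}
for n in pred:
    if n in('collector',):continue
    for q in place_of(p,n)[:4]:
        e=np.array(q['centre'][:2])-pred[n]
        print(n,np.round(q['centre'],1),round(q['conf'],2),e.round(1))
        if np.hypot(*e)<13: obs.append((n,q['centre'])); break
x,r=fit(obs); print(x)
for o,q in zip(obs,r): print(o[0],q.round(1))
print(get_time_s())
E
```

```text
6.0083 [505.48995674 251.361955   329.88711029] 0.42138623086163884
pawl_pivot [516.6 203.4  62.2] 0.9 [-1.7  0.9]
pawl_nose [559.7 217.5  31.5] 0.73 [1.2 2.7]
ball [539.2 213.  110. ] 0.58 [0.8 4.4]
nozzle_tip [584.1 336.9 113.9] 0.65 [ 1.  -1.7]
peg_0 [446.3 284.1  82.5] 0.89 [2.8 5.3]
peg_1 [446.3 284.1  82.5] 0.89 [-157.1   13.4]
peg_1 [603.4 270.3  88.6] 0.88 [ 0.  -0.4]
peg_2 [446.3 284.1  82.5] 0.89 [ -84.2 -129.1]
peg_2 [603.4 270.3  88.6] 0.88 [  72.9 -142.9]
peg_2 [531.9 412.6  87.6] 0.73 [ 1.4 -0.6]
missed_tube [573.7 358.2 105.2] 0.92 [0.1 1.1]
[ 5.26771648e+02  3.22565100e+02  2.89190208e-01 -6.77008174e-03]
pawl_pivot [1.6 0.8]
pawl_nose [-1.3 -1.3]
ball [-0.9 -2.8]
nozzle_tip [0.2 2.8]
peg_0 [-2.5 -2.3]
peg_1 [0.1 0.8]
peg_2 [1.1 2.2]
missed_tube [ 1.5 -0.2]
6.5583
```

View pics/w1.png

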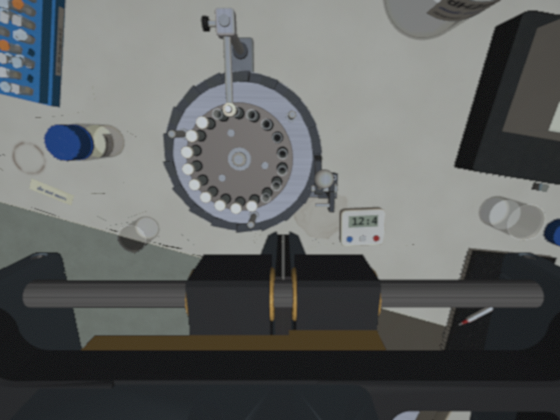

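The wrist view shows the ball at (326,180), nozzle at (229,108), peg_0 at (251,222) and timer at (362,226). The fit agrees with the first one to within about 2 mm. Next I'll tip the ball.

```bash
sed -i 's/^V=.*/V=np.array([526.2,321.5,.295])/' fit.py
python3 - <<'E'
from fit import *
O=[np.pi,0,.295]
reach(w((27,-111),200),O)
move_straight(w((27,-111),124),rate=120)
p=get_image('side'); save(p,'side2')
print(get_time_s(),place_of(p,'ball')[:2])
print(move_straight(w((-44,-111),124),rate=45,until_force=6), get_position(), get_wrist_force())
pause(.3)
p=get_image('side'); save(p,'side3'); 
cv2.imwrite('pics/s23.png',cv2.resize(np.hstack([cv2.imread(f'pics/side{i}.png')[120:290,190:360] for i in (2,3)]),None,fx=2.3,fy=2.3))
print(get_time_s(),place_of(p,'ball')[:2], w((-75,-111),106),w((-21,-111),113))
E
```

```text
8.0583 [{'centre': [538.2, 212.3, 112.9], 'conf': 0.56}]
False [516.56603095 202.57856305 124.0165136 ] [-0.46358103  0.90585084 -0.24674766]
10.1833 [{'centre': [487.2, 195.2, 103.7], 'conf': 0.56}] [np.float64(486.7119626896483), np.float64(193.48947344309425), 106] [np.float64(538.3792783749831), np.float64(209.18942534977094), 113]
```

View pics/s23.png

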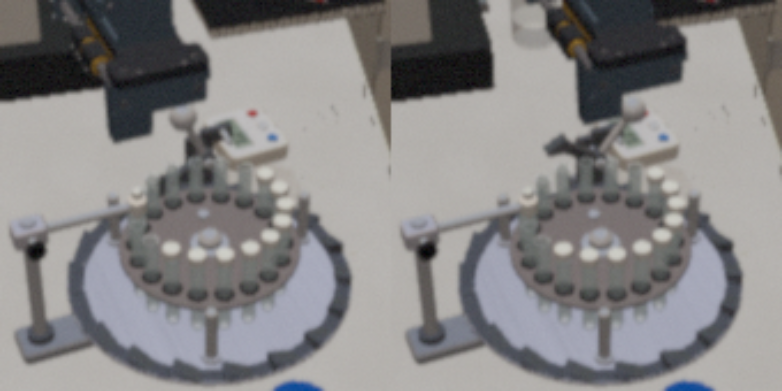

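The pawl is raised: the ball reads (487,195,104), against a predicted (487,193,106). Next I'll touch peg_0 from its right side.

Run:
```python
from fit import *
move_straight(w((-44+12,-111),124),rate=100)
move_straight(w((-44+12,-111),185),rate=200)
reach(w((-93,-54),185),[np.pi,0,.295])
move_straight(w((-93,-54),78),rate=150)
f0=get_wrist_force()
h=move_straight(w((-93,-24),78),rate=15,until_force=1.0)
def loc(P): return rot(-V[2])@(np.array(P[:2])-V[:2])
print(h,loc(get_position()),get_position(),f0,get_wrist_force(),get_time_s())
p=get_image('side'); save(p,'side4'); q=get_image('wrist'); save(q,'w4')
for im in(p,q):
  for c in place_of(im,'peg_0')[:3]: print(loc(c['centre']).round(1),c['centre'],c['conf'])
cv2.imwrite('pics/s4.png',np.hstack([cv2.resize(p['img'][120:290,190:360,::-1],(400,400)),cv2.resize(q['img'][:,:,::-1],(400,300)).repeat(1,0) if 0 else cv2.copyMakeBorder(cv2.resize(q['img'][:,:,::-1],(400,300)),0,100,0,0,0)]))
```

```text
True [-93.26881914 -31.16811704] [446.02200771 264.56131635  77.76586566] [ 0.38563764 -0.14701067 -0.09906194] [ 0.36293604  0.58901381 -0.53679293] 13.6333
[-91.8 -13.1] [442.2, 282.3, 81.5] 0.91
[31.  84.4] [531.3, 411.3, 81.8] 0.77
[ 62.2 -71.1] [606.4, 271.6, 83.6] 0.65
[29.2 85. ] [529.4, 411.3, 85.5] 0.57
```

View pics/s4.png

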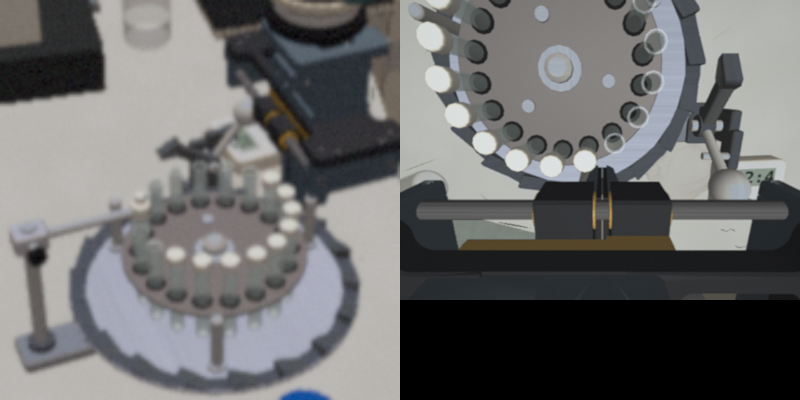

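```bash
cat >> fit.py <<'E'
def loc(P): return rot(-V[2])@(np.array(P[:2])-V[:2])
E
python3 - <<'E'
from fit import *
def pegs():
  for n in ('side','top'):
    im=get_image(n); print(n,[(loc(c['centre']).round(1).tolist(),round(np.arctan2(*loc(c['centre'])[::-1]),3),round(c['conf'],2)) for c in place_of(im,'peg_0')[:3]])
pegs()
print(move_straight(w((-93.3,-15),78),rate=30,until_force=8),loc(get_position()),rot(-V[2])@get_wrist_force()[:2],get_time_s())
pegs()
print(get_time_s())
E
```

```text
side [([57.7, -71.5], np.float64(-0.891), 0.78), ([28.7, 84.2], np.float64(1.242), 0.77), ([-90.0, -13.0], np.float64(-2.998), 0.59)]
top [([58.4, -72.1], np.float64(-0.89), 0.52), ([25.8, 86.5], np.float64(1.281), 0.5)]
False [-93.13729603 -14.83578246] [ 0.3391089  -0.02002236] 14.7333
side [([-94.1, -0.1], np.float64(-3.14), 0.78), ([45.2, -77.2], np.float64(-1.041), 0.54)]
top [([43.0, 76.1], np.float64(1.057), 0.6), ([44.0, -80.8], np.float64(-1.072), 0.46)]
14.9333
```

The carousel is turning with the peg. Vision puts it near -0.17, so the offset from finger centre to peg is about 15 mm, which matches the contact point. Next I'll push it the rest of the way.

Run:
```python
from fit import *
print(move_straight(w((-93.3,0.6),78),rate=30,until_force=8),loc(get_position()),get_time_s())
move_straight(w((-93.3,-6),78),rate=60)
move_straight(w((-100,-20),185),rate=200)
print(get_time_s())
nom={n:np.arctan2(v[1],v[0]) for n,v in moving.items()}
A=[]
ims={}
for k in range(3):
 for n in ('side','top','wrist'):
  im=get_image(n); ims[n]=im
  for t in (['peg_0','missed_tube'] ):
   for c in place_of(im,t)[:4]:
    l=loc(c['centre']); an=np.arctan2(l[1],l[0])
    cand=[((an-nom[m]+np.pi)%(2*np.pi)-np.pi) for m in (['peg_0','peg_1','peg_2'] if t=='peg_0' else [t])]
    d=min(cand,key=lambda e:abs(e+.349))
    print(n,t,l.round(1),round(np.hypot(*l),1),round(d,3),round(c['conf'],2))
    if c['conf']>.4 and abs(d+.349)<.1 and (t!='peg_0' or abs(np.hypot(*l)-92)<7): A.append((t,d,np.hypot(*l)))
  if k==0: print('nozzle',[(loc(c['centre']).round(1),round(c['conf'],2)) for c in place_of(im,'nozzle_tip')[:1]])
for t in('peg_0','missed_tube'): 
  v=[a[1] for a in A if a[0]==t]; print(t,np.mean(v),np.std(v)/len(v)**.5)
for n in ims: save(ims[n],n+'5')
print(get_time_s())
```

```text
False [-93.4227239    0.73451152] 15.6
16.55
side peg_0 [ 31.1 -86.9] 92.3 -0.354 0.83
side peg_0 [-92.9  16.9] 94.4 -0.354 0.79
side peg_0 [59.3 70.4] 92.1 -0.351 0.58
side missed_tube [60.9 -6.6] 61.3 -0.457 0.96
nozzle [(array([62.2,  2.1]), 0.77)]
top peg_0 [56.8 67.4] 88.1 -0.35 0.52
top peg_0 [60.5 -6.3] 60.8 -1.324 0.47
top missed_tube [60.6 -1.9] 60.6 -0.38 0.62
nozzle [(array([61.1, -2.4]), 0.64)]
wrist peg_0 [58.2 69. ] 90.2 -0.351 0.83
wrist peg_0 [-88.1  16.9] 89.7 -0.364 0.77
wrist peg_0 [ 30.6 -87.2] 92.4 -0.36 0.68
wrist missed_tube [61.2  1.5] 61.2 -0.325 0.76
nozzle []
side peg_0 [ 31.1 -89.2] 94.5 -0.362 0.83
side peg_0 [-92.1  18.3] 93.9 -0.37 0.79
side peg_0 [59.  70.4] 91.8 -0.348 0.53
side peg_0 [-119.7 -189.2] 223.9 -1.262 0.25
side missed_tube [58.8 -3.6] 58.9 -0.409 0.58
top peg_0 [55.3 68.7] 88.2 -0.328 0.42
top missed_tube [58.9 -5.2] 59.2 -0.436 0.78
wrist peg_0 [ 31.  -86.8] 92.1 -0.354 0.77
wrist peg_0 [-88.2  17.1] 89.9 -0.365 0.75
wrist missed_tube [59.4 -0.8] 59.4 -0.363 0.85
side peg_0 [ 30.8 -86.6] 91.9 -0.356 0.81
side peg_0 [-91.9  17.3] 93.6 -0.36 0.59
side peg_0 [56.3 67.7] 88.0 -0.345 0.54
side missed_tube [59.4 -3.3] 59.5 -0.405 0.94
top peg_0 [55.  68.4] 87.7 -0.327 0.64
top missed_tube [58.7 -4.2] 58.9 -0.42 0.58
wrist peg_0 [ 32.7 -89. ] 94.8 -0.345 0.85
wrist peg_0 [-87.7  16.8] 89.3 -0.364 0.63
wrist peg_0 [59.4 68.6] 90.7 -0.364 0.61
wrist missed_tube [59.8  0.7] 59.8 -0.338 0.86
peg_0 -0.3536631735602197 0.002473078320650058
missed_tube -0.3844813176271078 0.013198931923282472
18.05
```

View pics/wrist5.png

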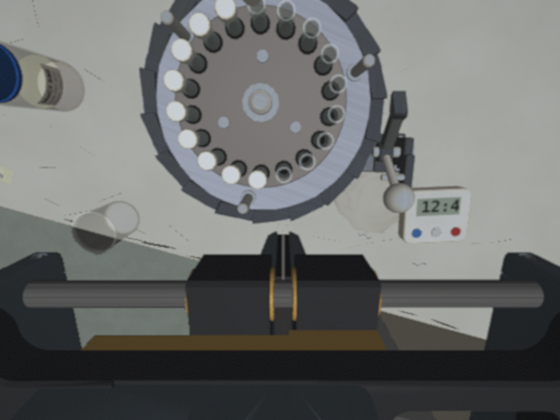

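View pics/top5.png

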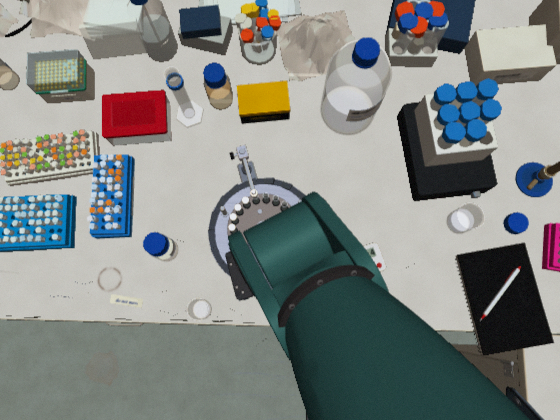

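Pegs read the carousel at -0.354 ± 0.003, target -0.349. In the wrist view peg_0 is at (244,202) and the ball (398,198) is still raised. Next I'll tip the ball back.

Run:
```python
from fit import *
reach(w((-119,-111),185),[np.pi,0,.295])
move_straight(w((-119,-111),116),rate=150)
print(move_straight(w((-56,-111),116),rate=45,until_force=6), loc(get_position()), get_time_s())
pause(.3)
move_straight(w((-90,-111),116),rate=100)
move_straight(w((-110,-111),200),rate=200)
reach(w((-110,-100),320),[np.pi,0,.295])
for n in('side','wrist'):
  p=get_image(n); save(p,n+'6')
  for t in ('ball','pawl_nose','missed_tube','nozzle_tip','peg_0'): print(n,t,[(loc(c['centre']).round(1),round(c['centre'][2],1),round(c['conf'],2)) for c in place_of(p,t)[:3]])
cv2.imwrite('pics/s6.png',cv2.resize(cv2.imread('pics/side6.png')[120:290,190:360],(595,595),interpolation=cv2.INTER_CUBIC))
print(get_time_s())
```

```text
True [ -57.74817313 -111.0269891 ] 20.4417
side ball [(array([ -30.1, -109.9]), 114.5, 0.55)]
side pawl_nose [(array([   3. , -108.8]), 40.2, 0.72)]
side missed_tube [(array([59.5, -5.4]), 106.4, 0.58)]
side nozzle_tip [(array([60.5,  1.9]), 109.2, 0.79)]
side peg_0 [(array([-90.8,  18.5]), 83.9, 0.71), (array([59.3, 67.8]), 77.6, 0.65)]
wrist ball [(array([ -29.2, -108.9]), 113.2, 0.63)]
wrist pawl_nose [(array([   4.3, -111. ]), 38.7, 0.94)]
wrist missed_tube [(array([60.2,  0.9]), 104.8, 0.69), (array([-120.1, -193.7]), 3.3, 0.54), (array([-1.4,  2.5]), 30.1, 0.32)]
wrist nozzle_tip [(array([61.3, -4.1]), 109.8, 0.9)]
wrist peg_0 [(array([ 29.7, -87.3]), 81.3, 0.87), (array([59.2, 69. ]), 85.9, 0.73)]
22.95
```

View pics/s6.png

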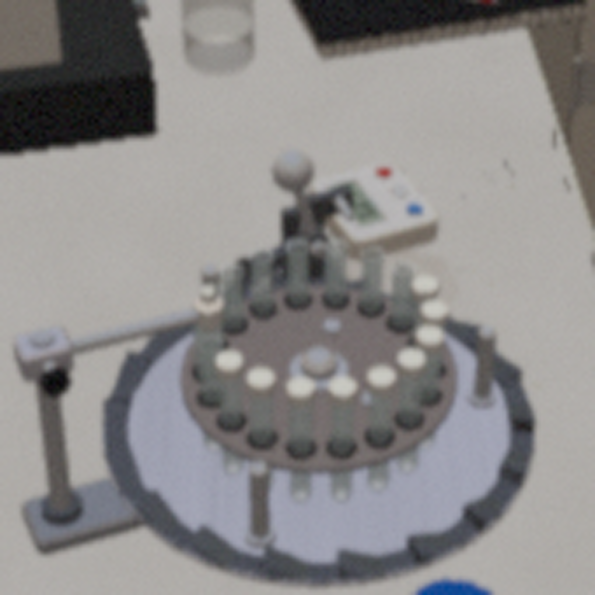

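View pics/wrist6.png

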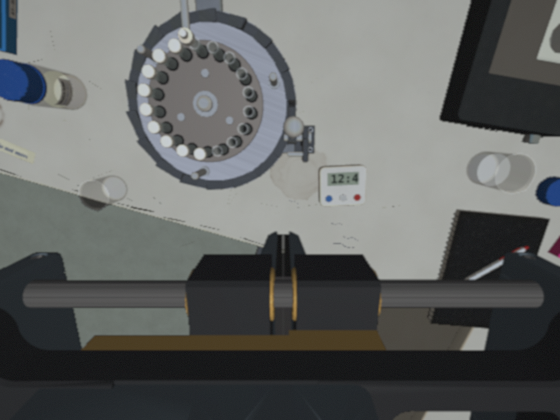

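The ball settled at x -30 rather than -21 and the nose is at about 39–40 mm instead of 31, so the pawl is lying on a tooth. I need to know which way the carousel is off, so I'll compare the tooth and tube phase before and after the push.

```bash
cat > ph.py <<'E'
from fit import *
def polar(p,img,r0,r1,z,n=1800,m=12):
    th=np.linspace(-np.pi,np.pi,n,endpoint=False); r=np.linspace(r0,r1,m)
    T,Rr=np.meshgrid(th,r)
    L=np.stack([Rr*np.cos(T),Rr*np.sin(T)],-1)@rot(V[2]).T+V[:2]
    X=np.concatenate([L,np.full(L.shape[:2]+(1,),z)],-1)
    uv=proj(p,X).reshape(m,n,2).astype(np.float32)
    return cv2.remap(img,uv[...,0],uv[...,1],cv2.INTER_CUBIC)
E
python3 - <<'E'
from ph import *
p=get_image('side'); t=get_image('top'); save(p,'side7'); save(t,'top7')
def strip(p,f,r0,r1,z): return polar(p,cv2.cvtColor(cv2.imread(f'pics/{f}.png'),cv2.COLOR_BGR2GRAY).astype(np.float32),r0,r1,z)
n=1800
def shifts(a,b,lo,hi):
    # best local shift of b rel a in angle windows; positive = b rotated ccw
    out=[]
    for c in np.arange(lo,hi,.5):
        i=int((c+np.pi)/(2*np.pi)*n); W=70
        if i-W-45<0 or i+W+45>n: continue
        tpl=a[:,i-W:i+W]; s=b[:,i-W-45:i+W+45]
        r=cv2.matchTemplate(s,tpl,cv2.TM_CCOEFF_NORMED)[0]; k=r.argmax()
        out.append((round(c,1),round((k-45)*2*np.pi/n,3),round(float(r[k]),2)))
    return out
for cam,base,aft in ((p,'side0',['side2','side3','side4','side5','side6','side7']),(t,'top0',['top7'])):
  for f in aft:
    for nm,(r0,r1,z) in {'teeth':(100,122,34)}.items():
        o=[q for q in shifts(strip(cam,base,r0,r1,z),strip(cam,f,r0,r1,z),-2.9,2.9) if q[2]>.6]
        print(f,nm,'med',np.median([q[1] for q in o]),[(q[0],q[1],q[2]) for q in o])
A=[strip(p,f,96,122,34).repeat(4,0) for f in('side0','side6')]
cv2.imwrite('pics/pol.png',cv2.resize(np.vstack([A[0][:,:900],A[1][:,:900],A[0][:,900:],A[1][:,900:]]),(800,400)))
print(get_time_s())
E
```

```text
side2 teeth med 0.0 [(np.float64(-2.4), np.float64(0.0), 1.0), (np.float64(-1.9), np.float64(0.0), 0.99), (np.float64(-1.4), np.float64(0.0), 1.0), (np.float64(-0.9), np.float64(0.0), 1.0), (np.float64(-0.4), np.float64(0.0), 1.0), (np.float64(0.1), np.float64(0.0), 1.0), (np.float64(0.6), np.float64(0.0), 1.0), (np.float64(1.1), np.float64(0.0), 1.0), (np.float64(1.6), np.float64(0.0), 1.0), (np.float64(2.1), np.float64(0.0), 1.0), (np.float64(2.6), np.float64(0.0), 1.0)]
side3 teeth med 0.01 [(np.float64(-2.4), np.float64(0.003), 0.99), (np.float64(-1.9), np.float64(0.007), 0.96), (np.float64(-1.4), np.float64(0.003), 0.76), (np.float64(-0.9), np.float64(0.01), 0.99), (np.float64(-0.4), np.float64(0.01), 1.0), (np.float64(0.1), np.float64(0.007), 0.99), (np.float64(0.6), np.float64(0.014), 0.99), (np.float64(1.1), np.float64(0.014), 0.99), (np.float64(1.6), np.float64(0.014), 0.99), (np.float64(2.1), np.float64(0.014), 1.0), (np.float64(2.6), np.float64(0.014), 1.0)]
side4 teeth med 0.003 [(np.float64(-2.4), np.float64(0.003), 0.97), (np.float64(-1.9), np.float64(0.0), 0.97), (np.f
[... 1683 characters left out ...]
p.float64(0.6), np.float64(0.003), 0.99), (np.float64(1.1), np.float64(0.0), 0.94), (np.float64(1.6), np.float64(0.003), 0.99), (np.float64(2.1), np.float64(0.003), 0.99), (np.float64(2.6), np.float64(0.0), 0.99)]
top7 teeth med 0.0 [(np.float64(-0.9), np.float64(0.15), 0.87), (np.float64(-0.4), np.float64(0.003), 0.99), (np.float64(0.1), np.float64(0.0), 0.99), (np.float64(0.6), np.float64(0.0), 0.97), (np.float64(1.1), np.float64(0.0), 0.99), (np.float64(1.6), np.float64(0.0), 0.99), (np.float64(2.1), np.float64(0.073), 0.99), (np.float64(2.6), np.float64(0.0), 0.99)]
23.05[ WARN:0@2.725] global loadsave.cpp:1063 imwrite_ Unsupported depth image for selected encoder is fallbacked to CV_8U.
```

View pics/pol.png

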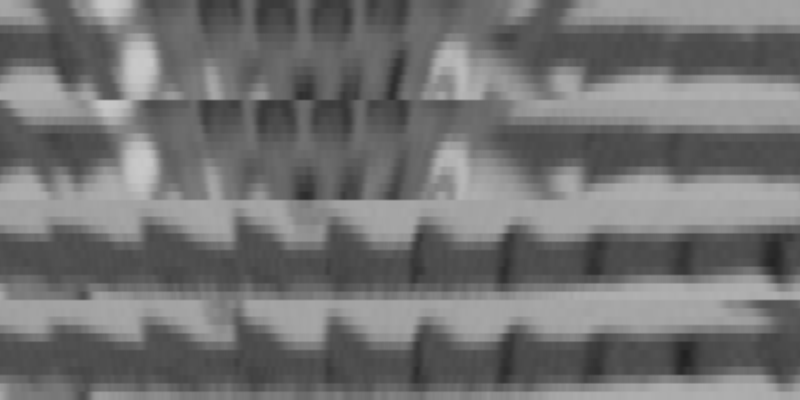

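Run:
```python
from ph import *
a,b=[cv2.imread(f'pics/{f}.png')[155:225,240:310] for f in('side0','side7')]
cv2.imwrite('pics/cmp.png',cv2.resize(np.hstack([a,b]),(800,400),interpolation=cv2.INTER_CUBIC))
q=get_image('wrist'); save(q,'w8')
l={'pivot':w((-42,-111),62),'noseHome':w((0,-111),31),'ballHome':w((-21,-111),113),'ball.2':w((-42+55*np.sin(.19),-111),62+55*np.cos(.19))}
print({k:proj(q,v).round(0) for k,v in l.items()})
u=proj(q,l['pivot'])[0].astype(int)
c=q['img'][max(0,u[1]-60):u[1]+60,u[0]-80:u[0]+80,::-1]
cv2.imwrite('pics/w8c.png',cv2.resize(c,(800,600),interpolation=cv2.INTER_CUBIC))
```

```text
{'pivot': array([[292., 137.]]), 'noseHome': array([[291., 106.]]), 'ballHome': array([[293., 119.]]), 'ball.2': array([[293., 129.]])}
```

View pics/cmp.png

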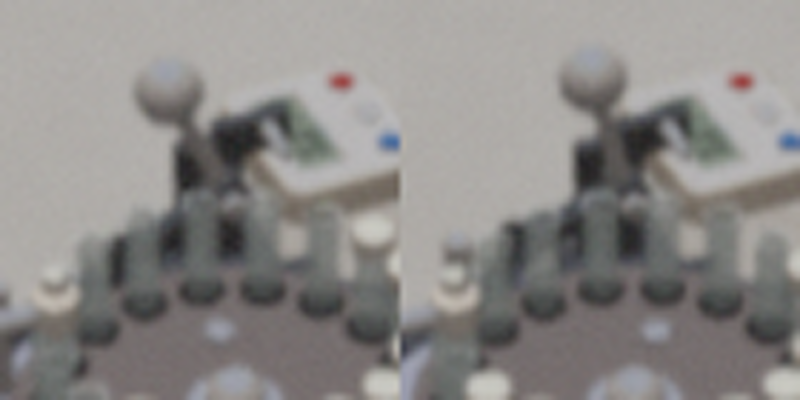

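View pics/w8c.png

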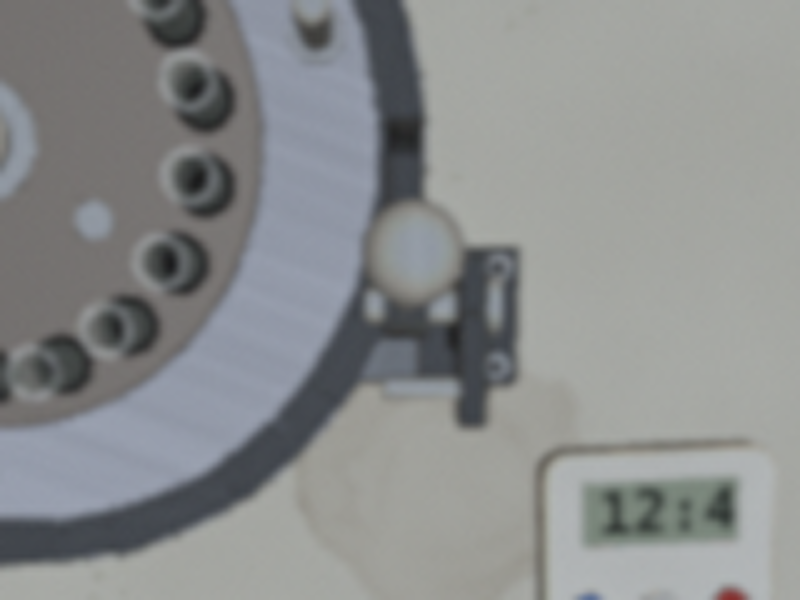

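The ball is visibly more upright than at home, so the pawl is resting on a tooth. The carousel has turned by about one notch (phase +0.003 from the start). The nose swings towards +x as it lifts, and lifting it had already pushed the carousel about +0.012, so the nose is catching the tooth on the +x side. The carousel is therefore slightly too far clockwise. I'll lift the pawl again, nudge forward about 0.03, and drop it.

```bash
cat >> ph.py <<'E'
n=1800
def strip(p,img,r0=100,r1=122,z=34): return polar(p,cv2.cvtColor(img,cv2.COLOR_BGR2GRAY).astype(np.float32),r0,r1,z)
def phase(p,base='side0'):
    a=strip(p,cv2.imread(f'pics/{base}.png')); b=strip(p,np.ascontiguousarray(p['img'][:,:,::-1]))
    o=[]
    for c in np.arange(-2.4,2.7,.25):
        i=int((c+np.pi)/(2*np.pi)*n); W=70
        if i-W-45<0 or i+W+45>n: continue
        r=cv2.matchTemplate(b[:,i-W-45:i+W+45],a[:,i-W:i+W],cv2.TM_CCOEFF_NORMED)[0]; k=int(r.argmax())
        if r[k]>.9 and 0<k<len(r)-1:
            d=.5*(r[k-1]-r[k+1])/(r[k-1]-2*r[k]+r[k+1]); o.append((k+d-45)*2*np.pi/n)
    return np.median(o).round(4),np.round(np.percentile(o,[25,75]),4),len(o)
def ball(p): return [(loc(c['centre']).round(1),c['centre'][2],c['conf']) for c in place_of(p,'ball')[:1]]
E
python3 - <<'E'
from ph import *
O=[np.pi,0,.295]
p=get_image('side'); print(phase(p),ball(p))
reach(w((27,-111),200),O)
move_straight(w((27,-111),124),rate=150)
print(move_straight(w((-44,-111),124),rate=50,until_force=6), get_time_s())
move_straight(w((-32,-111),124),rate=100)
move_straight(w((-32,-111),185),rate=250)
p=get_image('side'); print(phase(p),ball(p))
reach(w((-93,50),185),O)
move_straight(w((-93,50),78),rate=180)
print(move_straight(w((-93,30),78),rate=25,until_force=1.0),loc(get_position()),get_time_s())
p=get_image('side'); print(phase(p),ball(p),get_time_s()); save(p,'side9')
E
```

```text
(np.float32(0.0017), array([0.0006, 0.0034]), 21) [(array([ -29.1, -108.3]), 113.3, 0.44)]
False 26.1833
(np.float32(0.002), array([0.0004, 0.003 ]), 19) [(array([-1.7,  4.1]), 34.4, 0.46)]
True [-93.30324946  31.09807069] 29.1167
(np.float32(0.01), array([0.004 , 0.0122]), 19) [(array([ -75.4, -110. ]), 105.3, 0.62)] 29.2167
```

Run:
```python
from ph import *
print(move_straight(w((-93.3,28.9),78),rate=20,until_force=6),loc(get_position()))
p=get_image('side'); print(phase(p),phase(p,'side7'),ball(p),get_time_s())
```

```text
False [-93.39244327  28.79027496]
(np.float32(0.0328), array([0.0177, 0.0365]), 19) (np.float32(0.0309), array([0.0189, 0.0328]), 19) [(array([ -73. , -109.4]), 104.1, 0.57)] 29.5917
```

Run:
```python
from ph import *
O=[np.pi,0,.295]
move_straight(w((-93.3,36),78),rate=80)
move_straight(w((-100,40),185),rate=250)
reach(w((-119,-111),185),O)
move_straight(w((-119,-111),116),rate=180)
p=get_image('side');print(phase(p),get_time_s())
print(move_straight(w((-61,-111),116),rate=45,until_force=6), loc(get_position()), get_time_s())
pause(.2)
move_straight(w((-95,-111),116),rate=120)
move_straight(w((-110,-111),200),rate=250)
p=get_image('side'); save(p,'side10'); print(phase(p),ball(p))
for t in ('pawl_nose','missed_tube','nozzle_tip','peg_0'): print(t,[(loc(c['centre']).round(1),round(c['centre'][2],1),round(c['conf'],2)) for c in place_of(p,t)[:3]])
a,b=[cv2.imread(f'pics/{f}.png')[155:225,240:310] for f in('side0','side10')]
cv2.imwrite('pics/cmp2.png',cv2.resize(np.hstack([a,b]),(800,400),interpolation=cv2.INTER_CUBIC))
print(get_time_s())
```

```text
(np.float32(0.0326), array([0.0177, 0.037 ]), 19) 31.6583
False [ -61.22215071 -110.98443811] 33.1
(np.float32(0.0275), array([0.0152, 0.0368]), 21) [(array([ -19.4, -111.3]), 115.0, 0.68)]
pawl_nose [(array([  -2.4, -106.5]), 30.8, 0.76)]
missed_tube [(array([57.9, -3.7]), 99.8, 0.87)]
nozzle_tip [(array([63.3, -1.4]), 107.6, 0.71), (array([-3.1, -3.6]), -5.1, 0.56)]
peg_0 [(array([-92.6,  12.9]), 81.8, 0.67), (array([58.5, 69.1]), 80.0, 0.6), (array([ 33.4, -84.8]), 80.7, 0.59)]
34.525
```

View pics/cmp2.png

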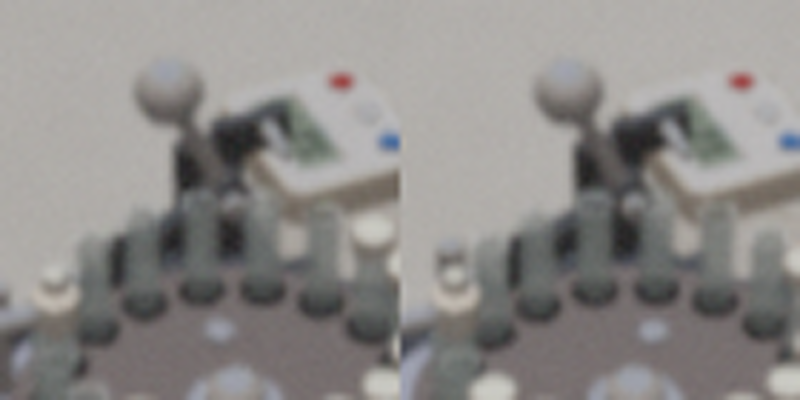

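Run:
```python
from ph import *
p=get_image('side')
d={t:[np.round(c['centre'],0) for c in place_of(p,t)[:1]] for t in('timer','beaker_50','bottle','ball')}
print(d,get_wrist_force(),get_time_s())
close_job()
```

```text
{'timer': [array([470., 106.,  -1.])], 'beaker_50': [array([362., 449.,   2.])], 'bottle': [array([487., 532.,   2.])], 'ball': [array([524., 319.,   2.])]} [-0.23482809  0.63142416  0.1400115 ] 34.775
the job is handed in; nothing more can be done
```

The pawl is home one notch back, the missed tube should be under the nozzle, and I handed the job in at 34.8 s. It took two tries.

**First try:** I tipped the ball lever over, pushed peg_0 back one notch with the closed fingertip and tipped the ball back. The pawl came to rest on a tooth instead of dropping in: the ball read x -30 and the nose about 39–40 mm up. That tip-back push reached its 6 N limit, because the finger was pressing the ball while the pawl lay on the tooth.

**Second try:** I lifted the pawl again, nudged the carousel about 0.03 rad forward from the left side of peg_0, and tipped the ball back. This time the pawl dropped home.

**Last checks:**
- **Pawl:** the ball read x -19, 115 mm up, in the same place in the picture as at the start. The nose read 31 mm up.
- **Carousel:** the tooth pattern puts it at one notch back plus about 0.03 rad from where it started, and the pegs read about -0.33 (target -0.349).
- **Missed tube:** it read about 4 mm to the side of the nozzle's line and the nozzle about 1 mm. Both are within what the networks can resolve.
- **Beaker, bottle and timer:** each read within about 3 mm of its first reading from the same camera.
- **Robot:** the arm was clear, with the fingertips at about 183 mm.

**One reading disagreed:** in the last picture the network placed "ball" at the middle of the collector. I took that as a false detection, since the reading just before it and the picture both showed the ball home.

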